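# Turn round the tray that went in backwards

### The job

One of the three counter trays in the rack has been put in the wrong way round, with its handle hidden inside. Take that tray out, turn it round and put it back in the rack, pushed fully home with its handle outwards like the others. Keep the trays level so that the counters stay in, leave the other two trays home in the rack, and do not disturb anything else on the table.

Things in the scene. Friction and masses are not known exactly. Their poses are not given: they have to be found in the camera images.
- rack: wooden drawer rack fixed to the table, 138 deep (x), 220 wide (y), 46 mm high. Origin: centre of its footprint. Three bays side by side at y = -70, 0, 70 mm, open only at the front, which faces -x (front x = -69 mm, back wall's inner face x = +61). It has no floor: trays slide on the table. A tray home the right way has its origin at rack x = -24 mm and its axes along the rack's
- bay_0 (a point): middle of the mouth of the rack's bay at y = -70 mm, at table height. The bay is 60 mm wide between 10 mm dividers with rounded noses, 38 mm high under an 8 mm roof, 130 mm deep. A tray the right way round shows only its handle; one the wrong way round has its handle at the back and shows 40 to 47 mm of its box's plain end
- bay_1 (a point): middle of the mouth of the rack's bay at y = 0 mm, at table height. The bay is 60 mm wide between 10 mm dividers with rounded noses, 38 mm high under an 8 mm roof, 130 mm deep. A tray the right way round shows only its handle; one the wrong way round has its handle at the back and shows 40 to 47 mm of its box's plain end
- bay_2 (a point): middle of the mouth of the rack's bay at y = 70 mm, at table height. The bay is 60 mm wide between 10 mm dividers with rounded noses, 38 mm high under an 8 mm roof, 130 mm deep. A tray the right way round shows only its handle; one the wrong way round has its handle at the back and shows 40 to 47 mm of its box's plain end
- tray_a: one of three alike wooden trays: open box 130 x 54 x 32 mm high, walls 4 mm, with a solid handle 40 mm long, 24 wide, 28 high amid one short end; 170 mm long in all, 0.15 to 0.31 kg. Origin: underside, middle of the 170 mm. -x points to the handle (x -85 to -45 mm; box -45 to +85), z up. Centre of mass within 5 mm of x = 0. Slides on the table. Bay and way round must be seen
- tray_b: one of three alike wooden trays: open box 130 x 54 x 32 mm high, walls 4 mm, with a solid handle 40 mm long, 24 wide, 28 high amid one short end; 170 mm long in all, 0.15 to 0.31 kg. Origin: underside, middle of the 170 mm. -x points to the handle (x -85 to -45 mm; box -45 to +85), z up. Centre of mass within 5 mm of x = 0. Slides on the table. Bay and way round must be seen
- tray_c: one of three alike wooden trays: open box 130 x 54 x 32 mm high, walls 4 mm, with a solid handle 40 mm long, 24 wide, 28 high amid one short end; 170 mm long in all, 0.15 to 0.31 kg. Origin: underside, middle of the 170 mm. -x points to the handle (x -85 to -45 mm; box -45 to +85), z up. Centre of mass within 5 mm of x = 0. Slides on the table. Bay and way round must be seen
- tray_a_handle (a point): middle of the handle of tray_a, 65 mm to -x of its origin, 18 mm above its underside
- tray_a_end (a point): middle of the plain end face of tray_a, 85 mm to +x of its origin, 16 mm above its underside
- tray_b_handle (a point): middle of the handle of tray_b, 65 mm to -x of its origin, 18 mm above its underside
- tray_b_end (a point): middle of the plain end face of tray_b, 85 mm to +x of its origin, 16 mm above its underside
- tray_c_handle (a point): middle of the handle of tray_c, 65 mm to -x of its origin, 18 mm above its underside
- tray_c_end (a point): middle of the plain end face of tray_c, 85 mm to +x of its origin, 16 mm above its underside
- card_box: bystander: flat card box 64 x 90 x 18 mm lying on the rack's roof, at its back. Origin: centre of its underside
- card_deck: bystander: stack of cards 70 x 95 x 26 mm on the table. Origin: centre of its underside
- giant: bystander: figure of a giant, 90 mm tall, on a round base 60 mm across. Origin: centre of its underside
- pawn: bystander: small turned playing piece, 47 mm tall, 30 mm across. Origin: centre of its underside
- marker_a: bystander: marker pen 130 mm long (along its x), 18 mm thick, lying on the table. Origin: underside, mid length
- marker_b: bystander: marker pen 130 mm long (along its x), 18 mm thick, lying on the table. Origin: underside, mid length
- can: bystander: drink can 66 mm across, 122 mm tall. Origin: centre of its underside
- cup: bystander: drinking cup with lid and straw, 90 mm across, 165 mm tall without the straw. Origin: centre of its underside
Not all that is in view belongs to the job. Leave any purple look-alike of the tray_a alone.

How it is judged:
By the outcome, as a careful person would: the job done as asked, in the order asked, and still so for the second after the job is handed in, with the robot touching nothing.
It also fails if it takes over 67 s, if anything falls off the work surface, if the arm or the gripper's body presses on something with over 40 N, if the wrist force passes 120 N, or if a joint passes its speed limit or range.

### The arm

A 7-joint arm with a two-finger parallel gripper is mounted at the origin on the work surface. World frame = base frame: x ahead of the robot, y to its left, z up, the work surface at z = 0. Lengths are in m, angles in degrees, forces in N, time in s.
With the tool pointing down it reaches from about 0.35 to 0.775 m from the base axis. Payload 3.1 kg.
Tool frame: the origin (TCP) lies on the centre line of the jaws, within the pads' length; the fingertips stand 17 mm ahead of it and the grasp point (between the pads) lies 2 mm behind it (robot.tip_reach is the distance from the TCP to the fingertips, in m); z points along the fingers, y is the direction in which the jaws open and shut (so a half turn about z gives the same grasp; the last joint's range is limited). The gripper opens to 85 mm and grips with 20 to 120 N. Pads are 22 mm wide; open, the fingers measure 114 mm over their backs; the gripper's body (76 mm by 85 mm) begins 54 mm behind the grasp point. The pads swing forward as they close: fully open they stand 13 mm farther back than shut.
Start: joints at [-75.785, 17.813, 0.802, 86.603, -0.252, 75.585, -1.558], TCP at [0.157, 0.527, 0.248] pointing down, gripper open.
Joint ranges: [-154.91, 154.91], [-16.99, 109.72], [-72.82, 74.43], [7.12, 147.25], [-82.49, 262.49], [11.32, 116.49], [-174.64, 174.64]. Speed limits (degrees/s): [159.86, 159.86, 180, 180, 180, 180, 180].

### API

Orientations are given as [roll, pitch, yaw] about the fixed x, y, z axes, in that order (R = Rz(yaw) Ry(pitch) Rx(roll)).
In Python, from station import robot, fingers, vision, workorder, recognise gives the robot as it stands. Calls block until the motion is done:
- robot.move_to(position, orientation): joint-space move of the TCP to a pose.
- robot.line_to(position, orientation=None, velocity=0.15, f_stop=None): straight line of the TCP; orientation=None keeps the orientation; velocity is the mean speed in m/s. With f_stop (N) it stops when the force on the tool has changed by that much, and returns True; else False.
- robot.move_j(angles): joint-space move.
- fingers.gripper_to(opening, force=None): opening from 0.0 (shut) to 1.0 (fully open); force is the grip in N (None keeps the last); returns when the fingers have stopped.
- robot.pause(seconds).
- robot.inverse_kinematics(position, orientation): joint angles nearest the present ones, or None.
- vision.grab_frame(name): name is "side" or "top"; returns the picture (384x512x3 uint8, red, green, blue); there is no depth.
- vision.calibration(name): a dict with "mtx" (3x3 intrinsics, pixels), "extrinsics" (4x4, takes a point from world to camera coordinates). Camera axes: x right, y up, looking along -z (the intrinsics and any distortion apply to the point x, -y, -z); pixel columns grow to the right and rows downward; lengths in m; the calibration is good to about 2 mm. A picture is of the moment at which its call begins. calibration takes no time and is no camera call.
A pose or a line that the arm cannot do raises robot.PlanningError and nothing moves.
- workorder.close_job(): hands the job in, once; it reports no verdict.
Trained networks look in the newest picture that a camera, given by its name, has taken for a name from the list of things; names that differ only in an ending like _2 or _b are one class to them, and where a whole thing is asked for, a point or a joint stands for the part that bears it (a point fixed in the world has none). Each returns a list of dicts, best first, with "p" (0 to 1); they miss things now and then, are a little off and sometimes report something else, mostly with a low value. They report only what shows in the picture. A call takes as long as a camera call. They do not tell look-alikes from the thing itself.
- recognise(label, camera): "rect" ([centre column, centre row, width, height] in pixels, round what is visible of it).
Readings, each from a call of its own:
- robot.current_time_s(): time.
- robot.current_joint_positions(): joint angles.
- robot.current_dq(): joint speeds.
- robot.current_joint_torque(): joint torques, N m.
- robot.current_tool_pos(): TCP position.
- robot.current_eef_rot(): TCP orientation.
- robot.current_contact_force(): force on the tool from outside, world axes, zero at the start.
- robot.current_torque(): the same for the moment, N m.
- robot.current_finger_gap(): opening from 0.0 (shut) to 1.0 (fully open).
Only numpy, scipy, OpenCV 4.12 (cv2) and the standard library are available. Lean on these libraries where they do the work, as an engineer would, in place of code of your own. Each camera call takes 0.05 s, during which the arm holds its last target. There are 200 camera calls.

## Working session

There is one attempt and no reset: what is moved stays moved. The work goes in short steps, each a Python script; the robot and the scene stay as the last script left them, time stands still between calls to the robot, and variables do not carry over. Pictures are saved under pics/ and viewed, about 8 in all and at most 12, crops included, and the job is handed in when it is done.

```bash
mkdir -p pics; ls
python3 - <<'E'
from station import robot, fingers, vision, workorder, recognise
import cv2,numpy as np
for n in("top","side"):
    f=vision.grab_frame(n); cv2.imwrite(f"pics/{n}0.png",cv2.resize(f[...,::-1],(800,600),interpolation=cv2.INTER_CUBIC)); cv2.imwrite(f"{n}_raw0.png",f[...,::-1])
    c=vision.calibration(n); print(n,{k:np.round(v,3).tolist() for k,v in c.items() if not isinstance(v,str)})
    for l in("rack","tray_a","tray_a_handle","tray_a_end","card_box","card_deck","giant","pawn","marker_a","can","cup"):
        print(l,[(np.round(d["rect"]).astype(int).tolist(),round(d["p"],2)) for d in recognise(l,n)][:5])
print(robot.current_time_s())
E
```

```text
pics
top {'mtx': [[467.683, 0.0, 260.006], [0.0, 467.683, 188.685], [0.0, 0.0, 1.0]], 'extrinsics': [[0.001, -1.0, 0.005, 0.075], [0.982, 0.002, 0.186, -0.55], [-0.186, 0.005, 0.982, -1.226], [0.0, 0.0, 0.0, 1.0]]}
rack [([196, 184, 59, 79], 0.75)]
tray_a [([227, 275, 36, 64], 0.67), ([227, 188, 17, 20], 0.65), ([229, 161, 15, 26], 0.51), ([230, 214, 22, 15], 0.46)]
tray_a_handle [([231, 187, 15, 21], 0.67), ([227, 276, 37, 60], 0.65)]
tray_a_end [([230, 185, 15, 16], 0.64), ([228, 275, 32, 66], 0.6), ([198, 185, 57, 81], 0.52)]
card_box [([181, 202, 28, 35], 0.73)]
card_deck [([415, 182, 41, 31], 0.88), ([195, 186, 52, 80], 0.49), ([321, 115, 45, 13], 0.22)]
giant [([389, 219, 25, 26], 0.68)]
pawn [([382, 140, 10, 5], 0.57)]
marker_a [([248, 113, 42, 13], 0.83), ([320, 114, 42, 10], 0.56), ([198, 186, 55, 78], 0.49)]
can [([129, 219, 37, 31], 0.72)]
cup [([104, 180, 48, 41], 0.57)]
side {'mtx': [[420.566, 0.0, 257.053], [0.0, 420.566, 195.971], [0.0, 0.0, 1.0]], 'extrinsics': [[0.991, -0.131, -0.01, -0.548], [0.096, 0.674, 0.733, -0.133], [-0.089, -0.727, 0.68, -0.973], [0.0, 0.0, 0.0, 1.0]]}
rack [([251, 161, 82, 46], 0.77)]
tray_a [([225, 183, 22, 26], 0.88), ([253, 178, 20, 20], 0.81), ([277, 178, 22, 27], 0.8), ([158, 185, 64, 33], 0.64), ([230, 141, 34, 19], 0.15)]
tray_a_handle [([251, 179, 16, 22], 0.65), ([159, 188, 67, 35], 0.55), ([252, 160, 85, 48], 0.42)]
tray_a_end [([159, 187, 68, 37], 0.9), ([252, 176, 18, 20], 0.56)]
card_box [([231, 142, 30, 22], 0.76), ([252, 177, 22, 19], 0.26)]
card_deck [([293, 360, 41, 46], 0.93)]
giant [([232, 332, 35, 46], 0.85), ([249, 158, 79, 48], 0.45)]
pawn [([350, 316, 14, 18], 0.52)]
marker_a [([360, 246, 16, 44], 0.73)]
can [([209, 115, 24, 43], 0.8)]
cup [([234, 88, 31, 70], 0.97)]
1.2
```

View pics/top0.png

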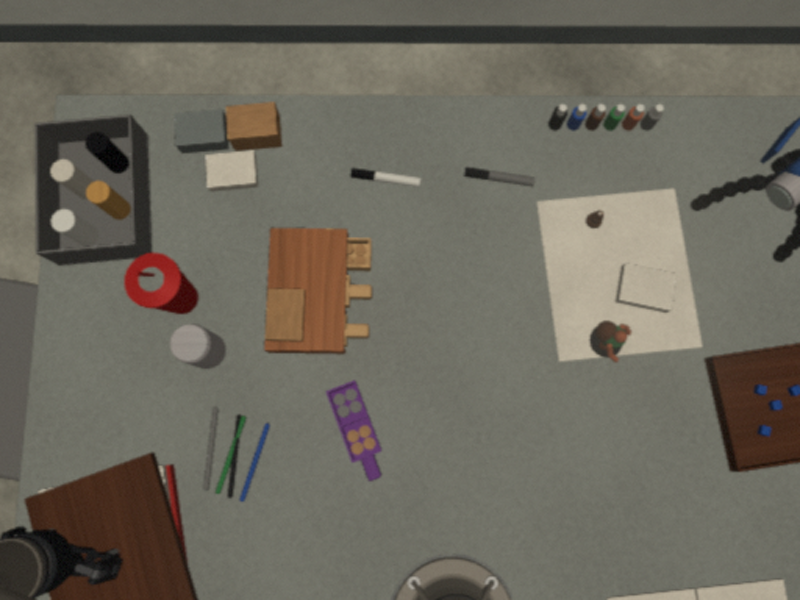

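View pics/side0.png

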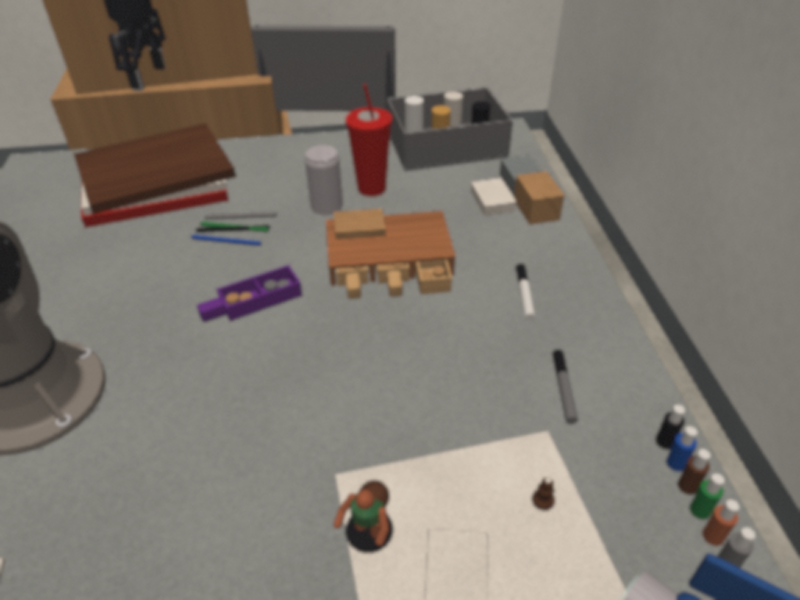

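Top view (800×600): the rack is at (307,290) and its mouths face image-right (world −y). There are two handles, at (358,291) and (358,331). A wide plain box end shows at (358,253), the far bay, so that looks like the reversed tray. The other lookalikes are the purple tray at (357,430), a decoy, and the two trays that are home. In the side view the reversed end is at (434,276). I'll check with a close crop and measure.

```bash
cat > h.py <<'E'
from station import robot, fingers, vision, workorder, recognise
import cv2,numpy as np
def bp(n,u,v,z):
    c=vision.calibration(n);K=np.array(c["mtx"]);T=np.array(c["extrinsics"]);R=T[:3,:3];t=T[:3,3]
    d=np.linalg.solve(K,[u,v,1.]);d=R.T@(d*[1,-1,-1]);o=-R.T@t
    return o+d*(z-o[2])/d[2]
def proj(n,P):
    c=vision.calibration(n);K=np.array(c["mtx"]);T=np.array(c["extrinsics"])
    q=(T[:3,:3]@np.atleast_2d(P).T).T+T[:3,3];q=q*[1,-1,-1];q=(K@q.T).T;return q[:,:2]/q[:,2:]
def rackw(P,x,y,yaw):
    a=np.radians(yaw);c,s=np.cos(a),np.sin(a);P=np.atleast_2d(P)
    return np.c_[x+c*P[:,0]-s*P[:,1],y+s*P[:,0]+c*P[:,1],P[:,2]]
E
python3 - <<'E'
from h import *
f=cv2.imread("top_raw0.png");s=cv2.imread("side_raw0.png")
a=cv2.resize(f[140:230,165:245],(480,540),interpolation=cv2.INTER_CUBIC)   # x6
b=cv2.resize(s[130:190,205:295],None,fx=3.5,fy=3.5,interpolation=cv2.INTER_CUBIC)
im=np.zeros((540,800,3),np.uint8);im[:,:480]=a;im[:b.shape[0],483:483+b.shape[1]]=b
cv2.imwrite("pics/crop1.png",im)
k=.64
for n,u,v,z in[("c1",271,228,.046),("c2",347,228,.046),("c3",347,352,.046),("c4",266,352,.046),("end",371,253,.032),("end_t",371,240,.032),("end_b",371,269,.032),("purp",327,388,.03),("purp2",355,381,.03),("mark",351,174,.01),("mark2",420,182,.01),("mk3",465,174,.01)]:
    print(n,bp("top",u*k,v*k,z).round(4))
E
```

```text
c1 [0.6721 0.3181 0.046 ]
c2 [0.6724 0.1824 0.046 ]
c3 [0.4502 0.1788 0.046 ]
c4 [0.45   0.3188 0.046 ]
end [0.6301 0.1397 0.032 ]
end_t [0.6542 0.1399 0.032 ]
end_b [0.6006 0.1394 0.032 ]
purp [0.3892 0.2137 0.03  ]
purp2 [0.4014 0.1652 0.03  ]
mark [0.787  0.1795 0.01  ]
mark2 [0.7718 0.0509 0.01  ]
mk3 [ 0.7877 -0.0331  0.01  ]
```

View pics/crop1.png

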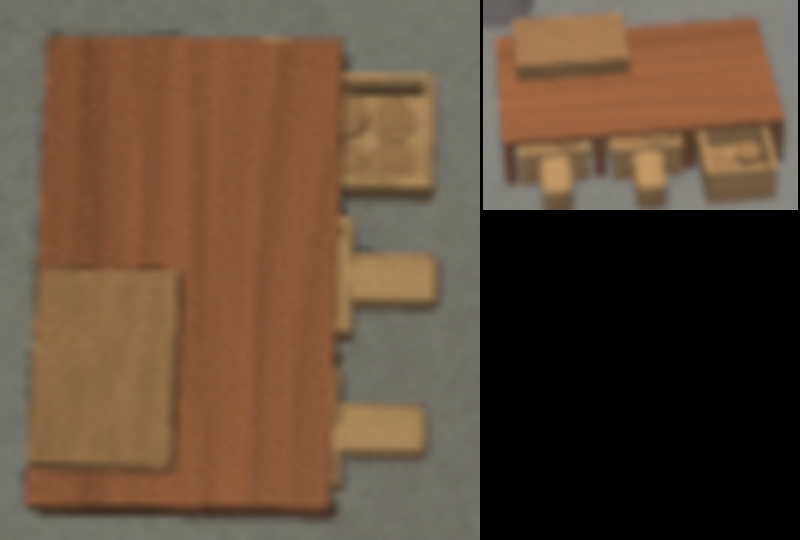

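The crop confirms it: the far bay, crop (388,135), shows an open box end with counters and no handle. The other two bays show handles. Next I'll fit the rack pose from its roof corners in both cameras.

Run:
```python
from h import *
from scipy.optimize import least_squares
H=.046
cor={"bl":[.069,.11,H],"fl":[-.069,.11,H],"fr":[-.069,-.11,H],"br":[.069,-.11,H]}
obs=[("top",k,165+(u+.5)/6-.5,140+(v+.5)/6-.5) for k,u,v in[("br",47,38),("fr",343,41),("fl",332,509),("bl",28,509)]]
obs+=[("side",k,205+(u-483+.5)/3.5-.5,130+(v+.5)/3.5-.5) for k,u,v in[("fl",501,140),("fr",783,119),("br",760,21)]]
def res(p): return np.concatenate([proj(n,rackw(cor[k],*p))[0]-[u,v] for n,k,u,v in obs])
r=least_squares(res,[.56,.25,90]);print(r.x.round(4),r.fun.round(1))
print("bay mouth",rackw([[-.069,-.07,0],[-.069,0,0]],*r.x).round(4))
# tray end outline, top face z=.032
for u,v in[(434,74),(434,197),(350,74),(345,197)]: print(bp("top",165+(u+.5)/6-.5,140+(v+.5)/6-.5,.032).round(4))
for u,v in[(435,255),(435,304),(425,404),(427,455)]: print("handle",bp("top",165+(u+.5)/6-.5,140+(v+.5)/6-.5,.028).round(4))
for p,y in[((.62,.16,.02),0),((.62,.16,.02),180),((.53,.02,.02),90),((.53,.02,.02),0),((.53,.02,.02),180)]:
    q=robot.inverse_kinematics(list(p),[180,0,y]);print(p,y,None if q is None else np.round(q,1))
print(robot.current_tool_pos(),robot.current_eef_rot())
```

```text
[ 0.5618  0.2522 89.2532] [ 0.4 -0.2  0.6  0.  -0.   0.6 -0.4 -0.2 -0.2  0.4  1.  -0.3 -0.7 -1.4]
bay mouth [[0.6309 0.1823 0.    ]
 [0.5609 0.1832 0.    ]]
[0.659  0.1415 0.032 ]
[0.5999 0.1408 0.032 ]
[0.6589 0.1809 0.032 ]
[0.5998 0.1822 0.032 ]
handle [0.5732 0.1403 0.028 ]
handle [0.55  0.14  0.028]
handle [0.5031 0.1441 0.028 ]
handle [0.4795 0.143  0.028 ]
(0.62, 0.16, 0.02) 0 [-39.1  44.4  36.8  87.5 -29.6  58.1 -84.3]
(0.62, 0.16, 0.02) 180 [-27.5  40.6  17.8  86.9 -14.1  54.7  84.4]
(0.53, 0.02, 0.02) 90 [-29.8  33.2  34.9 106.2 -24.8  48.3  17.5]
(0.53, 0.02, 0.02) 0 [-33.3  34.7  40.  106.3 -28.7  49.5 -69.1]
(0.53, 0.02, 0.02) 180 [-25.7  31.9  29.  106.1 -20.5  47.2 103.8]
[0.15715661 0.52708301 0.24831109] [1.79998598e+02 2.52337774e-03 1.63399309e+02]
```

```bash
cat >> h.py <<'E'
YAW=89.25; M=np.array([.6305,.182]); U=np.array([np.cos(np.radians(YAW)),np.sin(np.radians(YAW))])
def P(d,z,lat=0): p=M+d*U+lat*np.array([-U[1],U[0]]); return [p[0],p[1],z]   # d: along rack +x from the bay mouth
def st(): print("t",round(robot.current_time_s(),1),"tcp",np.round(robot.current_tool_pos(),4),"F",np.round(robot.current_contact_force(),1),"gap",round(robot.current_finger_gap(),3),"q7",round(robot.current_joint_positions()[6],1))
E
python3 - <<'E'
from h import *
robot.move_to(P(-.021,.22),[180,0,YAW]); fingers.gripper_to(.82,40)
for p,y in[((.54,.0,.021),YAW),((.54,.0,.021),YAW-180),((.54,.0,.021),YAW-90),(P(-.12,.021),YAW-180),(P(-.021,.021),YAW-180),(P(-.021,.021),YAW)]:
    q=robot.inverse_kinematics(list(p),[180,0,y]);print(np.round(p,3),y,None if q is None else np.round(q,1))
st()
f=vision.grab_frame("top"); cv2.imwrite("pics/t1.png",cv2.resize(f[...,::-1],(800,600)))
print("stop",robot.line_to(P(-.021,.06)),robot.line_to(P(-.021,.021),velocity=.06,f_stop=8)); st()
fingers.gripper_to(.5,40); st()
E
```

```text
[0.54  0.    0.021] 89.25 [-26.8  33.9  34.2 104.6 -24.5  49.   18.5]
[0.54  0.    0.021] -90.75 [  4.6  30.6  -8.6 103.4   6.   46.5 172.3]
[0.54  0.    0.021] -0.75 [-37.4  39.6  50.6 105.  -37.6  53.9 -60.6]
[0.629 0.062 0.021] -90.75 [ -46.    59.9   70.5   89.6  -58.3   73.4 -147.2]
[0.63  0.161 0.021] -90.75 [ -53.    60.9   69.8   86.1  -58.3   74.4 -157.4]
[0.63  0.161 0.021] 89.25 [-35.4  43.9  31.5  85.4 -25.3  57.9   1.7]
t 3.7 tcp [0.6301 0.1615 0.2201] F [ 0.5  0.4 -0.1] gap 0.818 q7 -2.9
stop False False
t 5.7 tcp [0.6305 0.1609 0.0211] F [-0.2  0.6  0.2] gap 0.817 q7 1.9
t 6.0 tcp [0.6308 0.161  0.0218] F [-0.2  0.3  3. ] gap 0.627 q7 1.9
```

Run:
```python
from h import *
print(robot.line_to(P(-.045,.0215),velocity=.05,f_stop=25)); st()
print(robot.line_to(P(-.19,.0215),velocity=.08,f_stop=25)); st()
f=vision.grab_frame("top"); g=vision.grab_frame("side")
im=np.hstack([cv2.resize(f[120:260,150:350,::-1],(400,280)),cv2.resize(g[120:260,150:350,::-1],(400,280))]); cv2.imwrite("pics/t2.png",cv2.resize(im,(800,280)))
```

```text
False
t 6.6 tcp [0.6301 0.1346 0.0218] F [-0.2 -1.6  4.8] gap 0.625 q7 4.0
False
t 8.6 tcp [ 0.6285 -0.0055  0.0218] F [0.6 3.5 5.5] gap 0.624 q7 17.4
```

View pics/t2.png

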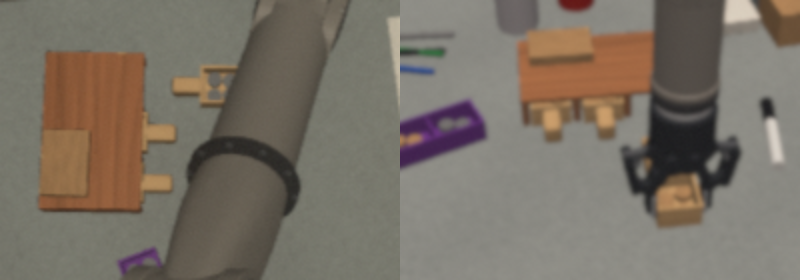

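The tray is clear of the rack. I'll slide the open jaws along to the tray's middle, regrip and turn it.

Run:
```python
from h import *
fingers.gripper_to(.80)
print(robot.line_to(P(-.127,.0212),velocity=.1,f_stop=8)); 
fingers.gripper_to(.5,50); st()
print(robot.line_to(P(-.16,.0215),velocity=.08,f_stop=25)); st()
try:
  for i in range(1,5):
    s=robot.line_to(P(-.16-.012*i,.0222),[180,0,YAW-45*i],velocity=.012,f_stop=25); st(); print(np.round(robot.current_joint_positions(),0),s)
    if s: break
except robot.PlanningError as e: print("PE",e)
f=vision.grab_frame("top"); g=vision.grab_frame("side")
im=np.hstack([cv2.resize(f[120:260,150:350,::-1],(400,280)),cv2.resize(g[120:260,150:350,::-1],(400,280))]); cv2.imwrite("pics/t3.png",im)
```

```text
False
t 10.1 tcp [0.6291 0.0534 0.0216] F [-0.7 -0.9  2.1] gap 0.621 q7 11.6
False
t 10.6 tcp [0.6283 0.019  0.0216] F [-0.4 -2.8  2.3] gap 0.625 q7 14.6
t 11.8 tcp [0.628  0.0114 0.0217] F [ 0.8  0.5 -0.8] gap 0.618 q7 -22.9
[-29.  45.  43.  90. -34.  59. -23.] False
t 12.9 tcp [ 0.6276 -0.0021  0.0218] F [ 0.  -0.8 -3.4] gap 0.621 q7 -60.9
[-33.  49.  53.  90. -42.  63. -61.] False
t 14.1 tcp [ 0.628  -0.0138  0.0222] F [ 0.3 -0.1 -3.4] gap 0.62 q7 -99.7
[ -36.   54.   62.   90.  -50.   67. -100.] False
t 15.2 tcp [ 0.6279 -0.0258  0.0222] F [-0.6  0.5 -2.6] gap 0.625 q7 -139.8
[ -38.   58.   69.   90.  -57.   72. -140.] False
```

View pics/t3.png

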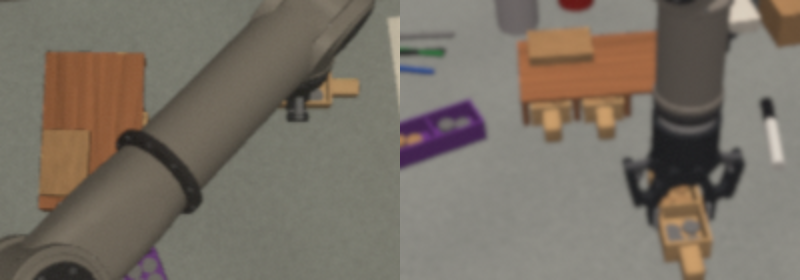

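The turn is done: the handle now points outward and the counters are still in. Next is the insertion.

Run:
```python
from h import *
s=robot.line_to(P(-.135,.0217),velocity=.08,f_stop=20); st()
s=s or robot.line_to(P(-.095,.0215),velocity=.04,f_stop=12); print(s); st()
s=s or robot.line_to(P(-.035,.0215),velocity=.05,f_stop=15); print(s); st()
f=vision.grab_frame("top"); g=vision.grab_frame("side")
im=np.hstack([cv2.resize(f[120:260,150:350,::-1],(400,280)),cv2.resize(g[120:260,150:350,::-1],(400,280))]); cv2.imwrite("pics/t4.png",im)
```

```text
t 16.4 tcp [0.6286 0.0464 0.0217] F [ 0.7 -0.1 -2.8] gap 0.624 q7 -146.5
False
t 17.5 tcp [0.6295 0.0875 0.0217] F [ 0.   0.4 -0.5] gap 0.62 q7 -150.3
False
t 18.9 tcp [0.6302 0.1472 0.0217] F [ 0.5 -1.1  2.9] gap 0.622 q7 -156.3
```

View pics/t4.png

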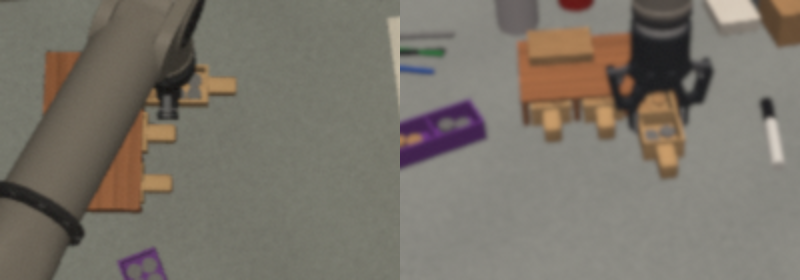

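Run:
```python
from h import *
fingers.gripper_to(.80)
print(robot.line_to(P(-.100,.0215),velocity=.1,f_stop=8)); 
fingers.gripper_to(.1,40); st()
print(robot.line_to(P(-.030,.0215),velocity=.05,f_stop=18)); st()
print(robot.line_to(P(-.010,.0215),velocity=.02,f_stop=12)); st()
fingers.gripper_to(.55); st()
f=vision.grab_frame("top"); g=vision.grab_frame("side")
im=np.hstack([cv2.resize(f[120:260,150:350,::-1],(400,280)),cv2.resize(g[120:260,150:350,::-1],(400,280))]); cv2.imwrite("pics/t5.png",im)
```

```text
False
t 20.6 tcp [0.6293 0.0826 0.0216] F [0.2 0.1 0. ] gap 0.272 q7 -149.9
False
t 22.1 tcp [0.6302 0.152  0.0216] F [ 0.1 -2.   2.6] gap 0.274 q7 -156.9
False
t 23.3 tcp [0.6304 0.172  0.0216] F [-0.5 -3.1  2.9] gap 0.272 q7 -158.9
t 23.6 tcp [0.6297 0.1721 0.0207] F [-1.3 -2.7 -1.9] gap 0.553 q7 -158.9
```

Run:
```python
from h import *
robot.line_to(P(-.010,.10),velocity=.12); robot.line_to(P(-.20,.25),velocity=.25); st()
f=vision.grab_frame("top"); g=vision.grab_frame("side"); cv2.imwrite("top_raw6.png",f[...,::-1])
im=np.hstack([cv2.resize(f[145:220,165:245,::-1],None,fx=5,fy=5,interpolation=cv2.INTER_CUBIC),cv2.resize(g[125:200,205:285,::-1],None,fx=5,fy=5,interpolation=cv2.INTER_CUBIC)]); cv2.imwrite("pics/t6.png",im)
```

```text
t 25.6 tcp [ 0.6278 -0.0159  0.2486] F [-0.2  0.6 -1. ] gap 0.55 q7 -152.1
```

View pics/t6.png

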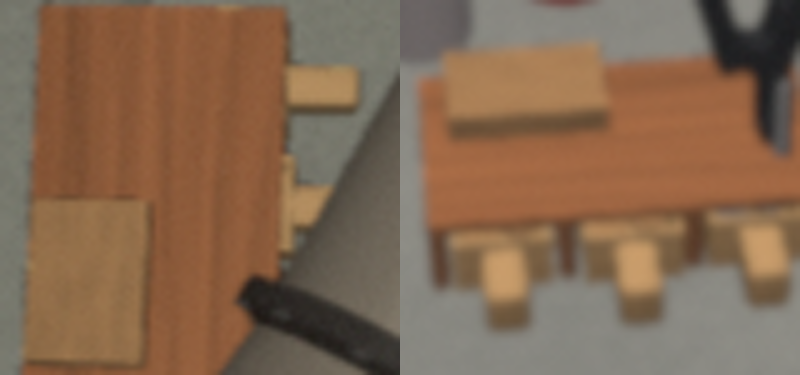

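Now a gentle final push with shut fingers against the handle end, to confirm it is against the back stop.

Run:
```python
from h import *
print("tip",bp("top",236.5,162,.028).round(4))
fingers.gripper_to(0.0,40)
robot.line_to(P(-.085,.08),velocity=.25); robot.line_to(P(-.085,.023),velocity=.1,f_stop=8); st()
print(robot.line_to(P(-.035,.023),velocity=.02,f_stop=12)); st()
robot.line_to(P(-.085,.023),velocity=.1); robot.line_to(P(-.085,.2),velocity=.25)
robot.move_to([.35,-.25,.3],[180,0,YAW-180]); st()
f=vision.grab_frame("top"); g=vision.grab_frame("side"); cv2.imwrite("top_raw7.png",f[...,::-1])
cv2.imwrite("pics/t7.png",np.hstack([cv2.resize(f[145:220,165:245,::-1],None,fx=5,fy=5,interpolation=cv2.INTER_CUBIC),cv2.resize(g[125:200,205:285,::-1],None,fx=5,fy=5,interpolation=cv2.INTER_CUBIC)]))
```

```text
tip [0.6308 0.1425 0.028 ]
t 27.9 tcp [0.6295 0.0967 0.0229] F [-0.2  1.   0.6] gap 0.0 q7 -154.3
True
t 29.9 tcp [0.6294 0.133  0.0226] F [0.2 0.1 0.6] gap -0.002 q7 -158.8
t 33.0 tcp [ 0.351  -0.249   0.2998] F [ 0.7  0.1 -0. ] gap -0.005 q7 -144.9
```

View pics/t7.png

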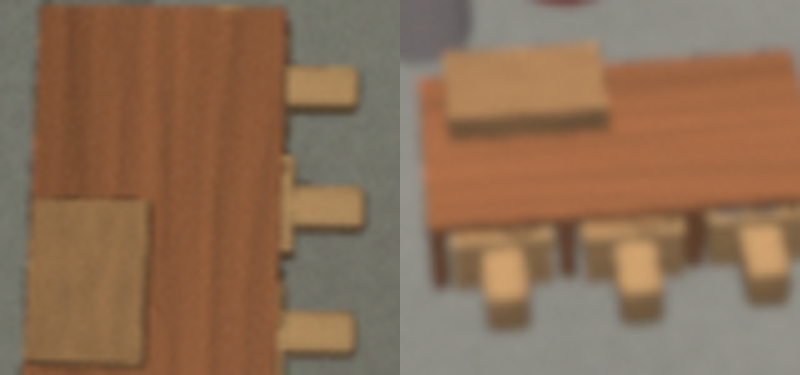

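Run:
```python
from h import *
a=cv2.imread("top_raw0.png");b=cv2.imread("top_raw7.png")
d=cv2.absdiff(a,b).max(2);n,_,s,c=cv2.connectedComponentsWithStats((d>30).astype(np.uint8))
print([(x.tolist()) for x in s[1:] if x[4]>5])
workorder.close_job(); st()
```

```text
[[222, 152, 15, 7, 75], [222, 160, 5, 3, 10], [228, 161, 4, 3, 6], [222, 166, 15, 8, 100], [458, 208, 34, 38, 500], [460, 221, 52, 81, 3303], [385, 224, 77, 160, 4918], [500, 304, 6, 6, 16], [0, 337, 78, 47, 2245], [446, 374, 24, 10, 184]]
the job is handed in; nothing more can be done
the job is handed in; nothing more can be done
```

The reversed tray, in the far bay (bay_0), is back in the rack with its handle outwards. I slid it out level, turned it 180° gripped at its middle, slid it back in and pushed it home by the handle. The job was handed in at about 33 s of robot time.

- **Pushed home:** a last push on the handle end stopped on the 12 N force limit, and the handle did not move between the pictures before and after. The handle tip measured y = 0.1425, against about 0.142 expected when home. One thing disagreed: the force read about 0 just after the stop, so that contact was brief.
- **Nothing disturbed:** comparing the top pictures from the start and the end shows changes only at that tray and at the arm in its old and new positions. The part of the view now behind the arm (right-hand side) could not be compared.
- **Counters:** both the mid-turn and insertion pictures showed counters in the tray, and it stayed level. Once the tray was home they could not be seen.
- **Middle tray:** it sits about 3 mm proud of the rack, as it did at the start. I did not touch it.

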